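Pull the faulty plug-in relay from a test bench relay base

TASK

The orange relay on the engine test bench is faulty. Pull it out of the relay base, against the snap catch that holds it, and stand it upright on its foot in the white parts tray, setting it down without dropping it. Leave the blue and the green relay plugged in.

Things in the scene. Friction and masses are not known exactly. Their poses are not given: they have to be found in the camera images.
- relay_orange: Faulty plug-in relay, orange cover, black foot, 64 mm tall, about 80 g. Origin: centre of the foot's underside, z up. Cover z = 20 to 64 mm, 30 mm along x, 36 along y: grip it firmly (40 N or more) across x, clear of the neighbours. A snap catch holds the foot: pulled straight up it lifts 1 mm freely, resists with about 12 N, snaps free within 8 mm and clears its 18 mm deep well.
- relay_blue: Good relay of the same form and size, blue cover; stays plugged in. Origin and axes as the orange one. All three relays stand, in any order, in the base: a fixed grey strip with three black sockets in a row along the relays' y, 70 mm apart. Strip 74 mm along x, 226 mm along y; well floors 12 mm, socket tops 30 mm above the table, so the covers stand clear above the sockets.
- relay_green: Good relay of the same form and size, green cover, in the remaining socket; stays plugged in. Origin: centre of the underside of its foot; axes parallel to the other relays'.
- tray: White open parts tray, fixed to the table: 140 mm along its x, 160 mm along its y, 22 mm high, walls and floor 4 mm thick, empty. Origin: centre of its underside on the table; the inner floor is at z = 4 mm.
Things that resemble listed ones, but are neither listed nor needed, are in the scene too. Leave any black or turquoise look-alike of the tray alone.

How it is judged:
By the outcome, as a careful person would: the job done as asked, in the order asked, and still so for the second after the job is handed in, with the robot touching nothing.
It also fails if it takes over 38 s, if anything falls off the work surface, if the arm or the gripper's body presses on something with over 40 N, if the wrist force passes 120 N, or if a joint passes its speed limit or range.

ROBOT

A 6-joint arm with a two-finger parallel gripper is mounted at the origin on the work surface. World frame = base frame: x ahead of the robot, y to its left, z up, the work surface at z = 0. Lengths are in m, angles in rad, forces in N, time in s.
With the tool pointing down it reaches from about 0.425 to 1.125 m from the base axis. Payload 14.9 kg.
Tool frame: the origin (TCP) lies on the centre line of the jaws, within the pads' length; the fingertips stand ahead of it and the grasp point (between the pads) lies 8 mm behind it (env.finger_overhang is the z of the fingertips in the tool frame, in m); z points along the fingers, y is the direction in which the jaws open and shut (so a half turn about z gives the same grasp; the last joint's range is limited). The gripper opens to 91 mm and grips with 3 to 60 N. Pads are 32 mm wide; open, the fingers measure 118 mm over their backs; the gripper's body (76 mm by 178 mm) begins 60 mm behind the grasp point.
Start: joints at [-1.34, 0.379, 1.734, -0, 1.028, -0.033], TCP at [0.183, -0.676, 0.225] pointing down, gripper open.
Joint ranges: [-2.77, 2.77], [-0.74, 2.19], [0, 2.66], [-1.06, 4.2], [0.31, 2.87], [-3.08, 3.08]. Speed limits (rad/s): [1.89, 1.89, 2.39, 3.14, 3.14, 3.14].

INTERFACE

Orientations are given as a rotation vector (axis times angle).
In Python, from workcell import env gives the robot as it stands.
- The arm moves only by the tool apply_moves, never from a script. Its argument "targets" is a list of rows, each an object of numbers: "dx", "dy", "dz": the shift along the tool's x, y, z in mm; "rx", "ry", "rz": the turn, a rotation vector about the tool's x, y, z in rad. In form: [{"dx": .., "dy": .., "dz": .., "rx": .., "ry": .., "rz": ..}, ...]. A call has 1 to 20 rows; each row shifts and turns the commanded pose from where the row before left it, along the tool's axes as they then stand; what a row does not reach is not made up. A row lasts 1/8 s, in which the tool goes at most 62.5 mm and 10.7 degrees, less where a joint would pass 70% of its speed; a pose out of reach is approached as far as the arm can. A call with a gripper value outside its range is refused whole. "jaw" is the closure, from 0 (fully open) to 1 (shut), set as the call begins (left out, the last holds). The fingers move at their own pace and stop on an object; "squeeze" is the grip in N (left out, the last holds). Time passes only in rows, so rows that do not move let the fingers close. It gives the time, the measured TCP pose, the force and the opening at its end, in the units of the state.
- env.get_obs(): the state, without advancing time (a new reading comes with each control period).
- env.camera(name): name is "scene" or "top" or "wrist"; returns a dict with "frame" (420x560x3 uint8, red, green, blue), "fx", "fy", "cx", "cy" (pixels), "k1" (the pictures are not rectified: a ray, as slopes to the right and down, at radius r is drawn at 1 + k1 r^2 times it, then the intrinsics apply), "position" and "orientation" of the camera in the world. Camera axes: x right, y down, z forward; pixel columns grow to the right and rows downward; lengths in m; the calibration is good to about 2 mm. A picture is of the moment at which its call begins. There is no depth.
- env.hand_in(): hands the job in, once; it reports no verdict.
The state is a dict: "time_s": time; "joint_positions": joint angles; "dq": joint speeds; "joint_efforts": joint torques, N m; "eef_pos": TCP position; "tool_rot": TCP orientation; "force": force on the tool from outside, world axes, zero at the start; "ft_torque": the same for the moment, N m; "finger_gap": opening from 0.0 (shut) to 1.0 (fully open).
Only numpy, scipy, OpenCV 4.12 (cv2) and the standard library are available. Lean on these libraries where they do the work, as an engineer would, in place of code of your own. Each camera call takes 0.05 s, during which the arm holds its last target. There are 200 camera calls.

## Working session

There is one attempt and no reset: what is moved stays moved. The work goes in short steps, Python scripts to look and compute and a tool call to move; the robot and the scene stay as the last step left them, time stands still between calls to the robot, and variables do not carry over. Pictures are saved under pics/ and viewed, about 8 in all and at most 12, crops included, and the job is handed in when it is done.

Besides the shell and the picture viewer there is one more tool, called after "Call:" by a JSON object that holds its "name" and its "arguments", one argument or row to a line. apply_moves: Moves the arm, as the interface text tells. Its arguments: {"type":"object","properties":{"targets":{"type":"array","items":{"type":"object","properties":{"dx":{"type":"number"},"dy":{"type":"number"},"dz":{"type":"number"},"rx":{"type":"number"},"ry":{"type":"number"},"rz":{"type":"number"}}}},"jaw":{"type":"number"},"squeeze":{"type":"number"}},"required":["targets"]}

```bash
mkdir -p pics
cat > h.py <<'E'
import numpy as np, cv2
from scipy.spatial.transform import Rotation as R
from workcell import env
def rot(o):
    o=np.array(o,float)
    return o if o.shape==(3,3) else (R.from_rotvec(o) if o.size==3 else R.from_quat(o)).as_matrix()
def snap(name,fn,crop=None,s=1):
    c=env.camera(name); f=c["frame"]
    if crop: x0,y0,x1,y1=crop; f=f[y0:y1,x0:x1]
    cv2.imwrite("pics/"+fn,cv2.resize(f[:,:,::-1],None,fx=s,fy=s,interpolation=cv2.INTER_CUBIC))
    return c
def K(c): return np.array([[c["fx"],0,c["cx"]],[0,c["fy"],c["cy"]],[0,0,1.]]),np.array([c["k1"],0,0,0,0.])
def px2w(c,u,v,z):
    k,d=K(c); p=cv2.undistortPoints(np.array([[[u,v]]],float),k,d)[0,0]
    r=rot(c["orientation"])@[p[0],p[1],1]; o=np.array(c["position"])
    return o+r*(z-o[2])/r[2]
def w2px(c,P):
    Rm=rot(c["orientation"]).T; k,d=K(c); P=np.array(P,float).reshape(-1,3)
    return cv2.projectPoints(P,cv2.Rodrigues(Rm)[0],-Rm@np.array(c["position"]),k,d)[0][:,0]
E
python3 - <<'E'
from h import *
for n in("top","scene"):
    c=snap(n,n+"0.png",s=1.42); print({k:v for k,v in c.items() if k!="frame"})
print(env.get_obs(),env.finger_overhang)
E
```

```text
{'fx': 468.0574790687631, 'fy': 468.0574790687631, 'cx': 268.26405571874085, 'cy': 209.53096154665548, 'k1': -0.09883825272279514, 'position': array([0.43486648, 0.0721192 , 1.04807775]), 'orientation': array([-2.18969194,  2.17902561, -0.14783342])}
{'fx': 438.32392273769284, 'fy': 438.32392273769284, 'cx': 283.7005912496478, 'cy': 198.62673563025697, 'k1': -0.09101295201690156, 'position': array([1.03263017, 0.32622494, 0.77310546]), 'orientation': array([-1.35887767, -2.32542758,  0.82345526])}
{'time_s': 0.1, 'joint_positions': array([-1.34029474e+00,  3.79354112e-01,  1.73469413e+00,  3.52611910e-06,
        1.02847551e+00, -3.33144399e-02]), 'dq': array([-6.36303940e-05, -1.35012409e-03, -2.76472146e-03, -1.29769399e-03,
        3.32723456e-05, -8.13944894e-04]), 'joint_efforts': array([ 6.67417280e-04, -7.65036607e+01, -4.35292590e+01,  6.52225851e-02,
        3.98460799e-02, -4.83507506e-06]), 'eef_pos': array([ 0.18244838, -0.67547154,  0.22436923]), 'tool_rot': array([-3.11338239e+00, -4.13075796e-01,  1.39205499e-04]), 'force': array([-0.56685773,  0.68833987,  0.06125285]), 'ft_torque': array([0.02296907, 0.02812131, 0.01464913]), 'finger_gap': 1.0006727128874995} 0.011
```

View pics/top0.png

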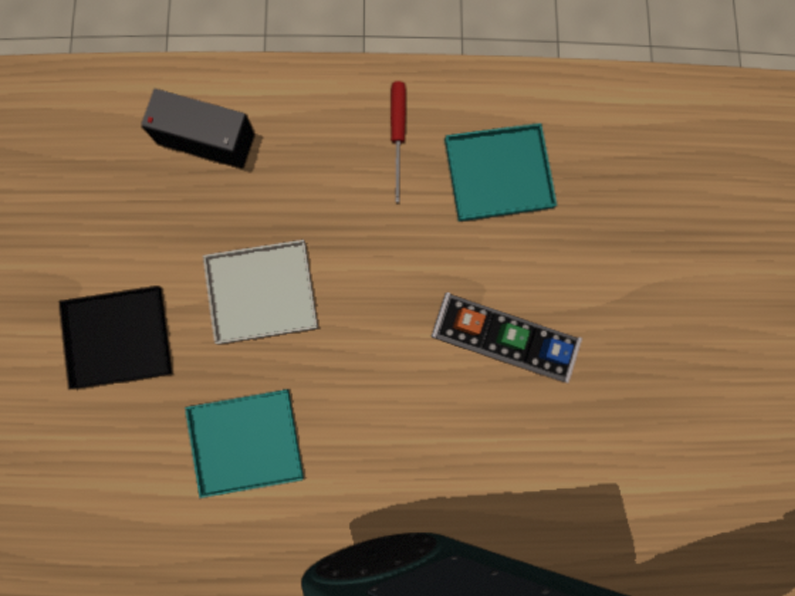

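View pics/scene0.png

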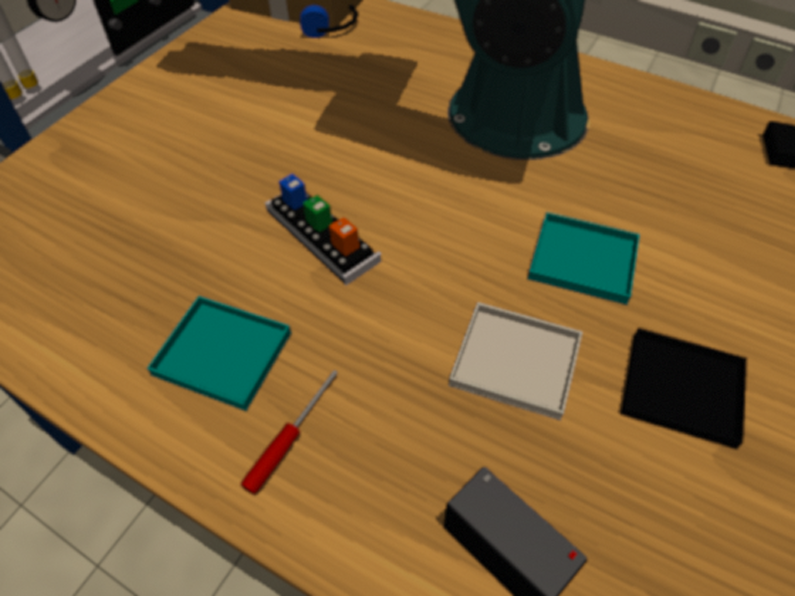

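The top view shows one base strip, with orange at (470,320), green (515,335) and blue (559,350). The only white tray is at (262,292); the others are black or turquoise. The orange relay and the white tray fit the description, so I'll confirm both in one crop.

Run:
```python
from h import *
c=snap("top","crop1.png",(140,160,420,280),2.85)
f=c["frame"]; hsv=cv2.cvtColor(f,cv2.COLOR_RGB2HSV)
def top(u,v): return px2w(c,u,v,0.076)
for n,(u,v) in dict(o=(470,320),g=(515,335),b=(559,350)).items(): print(n,top(u/1.42,v/1.42))
T=[px2w(c,u/1.42,v/1.42,0.022) for u,v in((205,256),(304,241),(319,327),(216,343))]
print("tray",np.round(T,4),np.mean(T,0))
S=[px2w(c,u/1.42,v/1.42,0.02) for u,v in((447,294),(580,338),(569,381),(433,337))]
print("strip",np.round(S,4),np.mean(S,0))
```

```text
o [ 0.50222547 -0.09143872  0.076     ]
g [ 0.48028508 -0.15841788  0.076     ]
b [ 0.45815591 -0.22448926  0.076     ]
tray [[0.6036 0.3133 0.022 ]
 [0.6283 0.159  0.022 ]
 [0.4939 0.1338 0.022 ]
 [0.4682 0.2922 0.022 ]] [0.54848567 0.22456235 0.022     ]
strip [[ 0.5467 -0.065   0.02  ]
 [ 0.4784 -0.2759  0.02  ]
 [ 0.411  -0.2567  0.02  ]
 [ 0.4794 -0.0427  0.02  ]] [ 0.47885885 -0.16009646  0.02      ]
```

View pics/crop1.png

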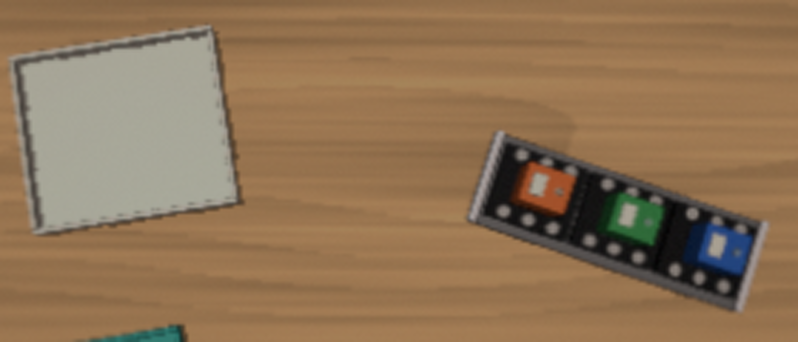

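The crop confirms the orange relay at the tray-side end of the base and the empty white tray on the left. I'm moving above orange now and turning the tool so the jaws lie along relay x (about -18°).

Call:
{"name": "apply_moves", "arguments": {
  "targets": [
    {"dx": 35.4,"dy": -36.9},
    {"dx": 35.4,"dy": -36.9},
    {"dx": 35.4,"dy": -36.9},
    {"dx": 35.4,"dy": -36.9},
    {"dx": 35.4,"dy": -36.9},
    {"dx": 35.4,"dy": -36.9},
    {"dx": 35.4,"dy": -36.9},
    {"dx": 35.4,"dy": -36.9},
    {"dx": 35.4,"dy": -36.9},
    {"dx": 35.4,"dy": -36.9},
    {"dx": 35.4,"dy": -36.9},
    {"dx": 35.4,"dy": -36.9},
    {"dx": 35.4,"dy": -36.9},
    {"rz": -0.142},
    {"rz": -0.142},
    {"rz": -0.142},
    {"rz": -0.142},
    {"rz": -0.142},
    {"rz": -0.142},
    {"rz": -0.142}
  ],
  "jaw": 0,
  "squeeze": 50
}}

```text
invalid input
```

Run:
```python
from h import *
c=snap("wrist","w1.png",s=1.42); o=env.get_obs()
print(o["time_s"],o["eef_pos"],rot(o["tool_rot"]).round(3),o["joint_positions"].round(2)); print(c["position"],rot(c["orientation"]).round(3))
print(w2px(c,[[.5015,-.0925,.076]])*1.42)
```

```text
0.2 [ 0.18248473 -0.67557594  0.22454641] [[ 0.965  0.261 -0.   ]
 [ 0.261 -0.965  0.001]
 [-0.    -0.001 -1.   ]] [-1.34  0.38  1.73 -0.    1.03 -0.03]
[ 0.25602698 -0.65573625  0.384783  ] [[ 0.26  -0.929 -0.263]
 [-0.966 -0.251 -0.07 ]
 [-0.001  0.272 -0.962]]
[[-712.53782222 -753.42945427]]
```

View pics/w1.png

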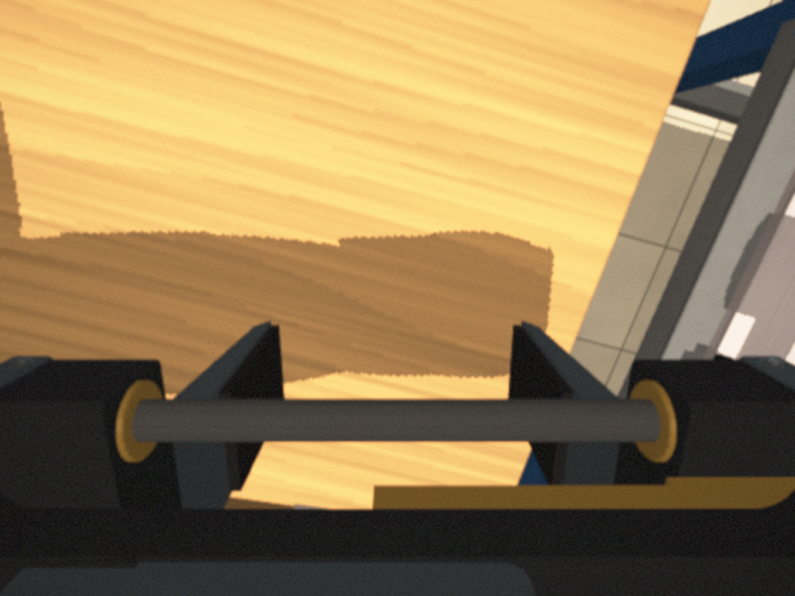

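The move was refused, so the wrist view only shows the fingers at (270,330) and (520,330) over bare table. I'll retry with every field given.

Call:
{"name": "apply_moves", "arguments": {
  "targets": [
    {"dx": 35.4,"dy": -36.9,"dz": 0,"rx": 0,"ry": 0,"rz": 0},
    {"dx": 35.4,"dy": -36.9,"dz": 0,"rx": 0,"ry": 0,"rz": 0},
    {"dx": 35.4,"dy": -36.9,"dz": 0,"rx": 0,"ry": 0,"rz": 0},
    {"dx": 35.4,"dy": -36.9,"dz": 0,"rx": 0,"ry": 0,"rz": 0},
    {"dx": 35.4,"dy": -36.9,"dz": 0,"rx": 0,"ry": 0,"rz": 0},
    {"dx": 35.4,"dy": -36.9,"dz": 0,"rx": 0,"ry": 0,"rz": 0},
    {"dx": 35.4,"dy": -36.9,"dz": 0,"rx": 0,"ry": 0,"rz": 0},
    {"dx": 35.4,"dy": -36.9,"dz": 0,"rx": 0,"ry": 0,"rz": 0},
    {"dx": 35.4,"dy": -36.9,"dz": 0,"rx": 0,"ry": 0,"rz": 0},
    {"dx": 35.4,"dy": -36.9,"dz": 0,"rx": 0,"ry": 0,"rz": 0},
    {"dx": 35.4,"dy": -36.9,"dz": 0,"rx": 0,"ry": 0,"rz": 0},
    {"dx": 35.4,"dy": -36.9,"dz": 0,"rx": 0,"ry": 0,"rz": 0},
    {"dx": 35.4,"dy": -36.9,"dz": 0,"rx": 0,"ry": 0,"rz": 0},
    {"dx": 0,"dy": 0,"dz": 0,"rx": 0,"ry": 0,"rz": -0.142},
    {"dx": 0,"dy": 0,"dz": 0,"rx": 0,"ry": 0,"rz": -0.142},
    {"dx": 0,"dy": 0,"dz": 0,"rx": 0,"ry": 0,"rz": -0.142},
    {"dx": 0,"dy": 0,"dz": 0,"rx": 0,"ry": 0,"rz": -0.142},
    {"dx": 0,"dy": 0,"dz": 0,"rx": 0,"ry": 0,"rz": -0.142},
    {"dx": 0,"dy": 0,"dz": 0,"rx": 0,"ry": 0,"rz": -0.142},
    {"dx": 0,"dy": 0,"dz": 0,"rx": 0,"ry": 0,"rz": -0.142}
  ],
  "jaw": 0,
  "squeeze": 50
}}

```text
time_s: 2.7
eef_pos: [0.5016, -0.0927, 0.2249]
tool_rot: [-2.536, -1.854, 0.0]
force: [-0.2, 0.7, -0.6]
finger_gap: 1.0
```

Run:
```python
from h import *
c=snap("wrist","w2.png",s=1.42); o=env.get_obs()
print(o["time_s"],o["eef_pos"],rot(o["tool_rot"]).round(3),o["joint_positions"].round(2)); print(c["position"],rot(c["orientation"]).round(3))
print(w2px(c,[[.5015,-.0925,.076]])*1.42)
np.savez("w2.npz",**c)
```

```text
2.75 [ 0.50160237 -0.09267545  0.22487167] [[ 0.297  0.955 -0.   ]
 [ 0.955 -0.297  0.   ]
 [-0.    -0.    -1.   ]] [-0.23  0.08  2.11 -0.    0.95  0.07]
[ 0.52448162 -0.01975612  0.38522002] [[ 0.953 -0.292 -0.084]
 [-0.304 -0.917 -0.258]
 [-0.001  0.272 -0.962]]
[[396.30854002 278.4483125 ]]
```

View pics/w2.png

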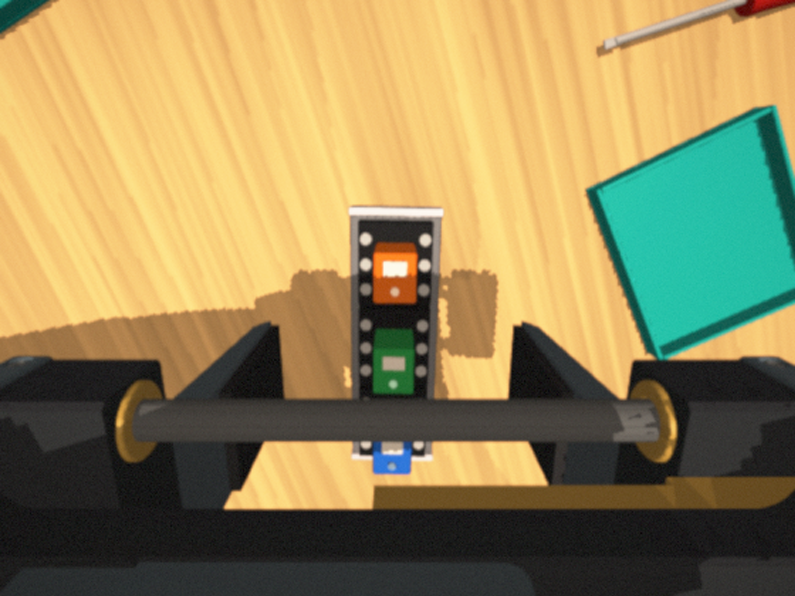

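The wrist view shows the orange cover at (395,277), where I predicted (396,278), with green at (393,362) and blue at (392,450). I'll check the yaw and the orange centre numerically.

Run:
```python
from h import *
c=dict(np.load("w2.npz")); f=c["frame"]; hsv=cv2.cvtColor(f,cv2.COLOR_RGB2HSV)
m=cv2.inRange(hsv,(3,170,70),(14,255,255)); m[:, :240]=0; m[:,320:]=0; m[:160]=0;m[230:]=0
ys,xs=np.nonzero(m); print(xs.min(),xs.max(),ys.min(),ys.max())
cv2.imwrite("pics/w2c.png",cv2.resize(f[135:345,235:325,::-1],None,fx=2.8*1,fy=2.8,interpolation=cv2.INTER_CUBIC))
for a,b in(((350,215),(353,455)),((442,215),(433,455))):
    p,q=[px2w(c,u/1.42,v/1.42,.03)[:2] for u,v in(a,b)]; d=p-q; print(np.degrees(np.arctan2(d[1],d[0]))-90)
# predicted top-face corners for candidates
for yaw in(-17.3,-18.2):
  t=np.radians(yaw); ex=np.array([np.cos(t),np.sin(t)]); ey=np.array([-np.sin(t),np.cos(t)])
  o=np.array([.5015,-.0925])
  print(yaw,(w2px(c,[[*(o+sx*.015*ex+sy*.018*ey),.076] for sx,sy in((-1,1),(1,1),(1,-1),(-1,-1))])).round(1).tolist())
t=px2w(c,394.5/1.42,302/1.42,.076); print("near edge mid",t)
```

```text
262 294 170 213
-18.50486551957208
-18.291033463615832
-17.3 [[263.4, 178.0], [294.5, 177.8], [294.3, 213.6], [264.1, 213.8]]
-18.2 [[263.7, 177.8], [294.8, 178.1], [294.0, 213.8], [263.8, 213.6]]
near edge mid [ 0.49515579 -0.10825687  0.076     ]
```

View pics/w2c.png

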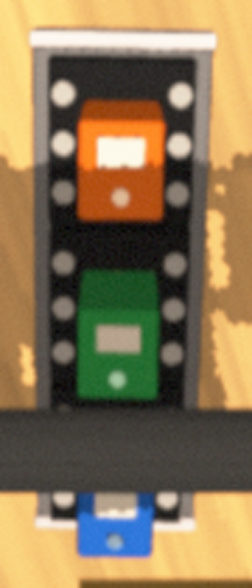

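The top face measures cols 263–293.6 and rows 178–213.6, within 1 px of the prediction. The yaw is -18.3°, so I turn +0.017, shift dy -0.5 and descend 176 mm.

Call:
{"name": "apply_moves", "arguments": {
  "targets": [
    {"dx": 0,"dy": -0.5,"dz": 35,"rx": 0,"ry": 0,"rz": 0.017},
    {"dx": 0,"dy": 0,"dz": 35,"rx": 0,"ry": 0,"rz": 0},
    {"dx": 0,"dy": 0,"dz": 35,"rx": 0,"ry": 0,"rz": 0},
    {"dx": 0,"dy": 0,"dz": 35,"rx": 0,"ry": 0,"rz": 0},
    {"dx": 0,"dy": 0,"dz": 20,"rx": 0,"ry": 0,"rz": 0},
    {"dx": 0,"dy": 0,"dz": 10,"rx": 0,"ry": 0,"rz": 0},
    {"dx": 0,"dy": 0,"dz": 6,"rx": 0,"ry": 0,"rz": 0},
    {"dx": 0,"dy": 0,"dz": 0,"rx": 0,"ry": 0,"rz": 0}
  ],
  "jaw": 0,
  "squeeze": 50
}}

```text
time_s: 3.75
eef_pos: [0.5014, -0.0926, 0.0492]
tool_rot: [2.556, 1.826, 0.0]
force: [0.2, 0.7, -0.2]
finger_gap: 1.003
```

Call:
{"name": "apply_moves", "arguments": {
  "targets": [
    {"dx": 0,"dy": 0,"dz": 0,"rx": 0,"ry": 0,"rz": 0},
    {"dx": 0,"dy": 0,"dz": 0,"rx": 0,"ry": 0,"rz": 0},
    {"dx": 0,"dy": 0,"dz": 0,"rx": 0,"ry": 0,"rz": 0},
    {"dx": 0,"dy": 0,"dz": 0,"rx": 0,"ry": 0,"rz": 0},
    {"dx": 0,"dy": 0,"dz": 0,"rx": 0,"ry": 0,"rz": 0},
    {"dx": 0,"dy": 0,"dz": 0,"rx": 0,"ry": 0,"rz": 0},
    {"dx": 0,"dy": 0,"dz": 0,"rx": 0,"ry": 0,"rz": 0},
    {"dx": 0,"dy": 0,"dz": 0,"rx": 0,"ry": 0,"rz": 0}
  ],
  "jaw": 1,
  "squeeze": 50
}}

```text
time_s: 4.75
eef_pos: [0.5013, -0.0925, 0.049]
tool_rot: [2.556, 1.826, 0.0]
force: [-0.1, -0.0, 0.7]
finger_gap: 0.326
```

The gap of 0.326 × 91 is about 30 mm, so the cover is gripped. I pull straight up, slowly at first.

Call:
{"name": "apply_moves", "arguments": {
  "targets": [
    {"dx": 0,"dy": 0,"dz": -1.5,"rx": 0,"ry": 0,"rz": 0},
    {"dx": 0,"dy": 0,"dz": -1.5,"rx": 0,"ry": 0,"rz": 0},
    {"dx": 0,"dy": 0,"dz": -1.5,"rx": 0,"ry": 0,"rz": 0},
    {"dx": 0,"dy": 0,"dz": -1.5,"rx": 0,"ry": 0,"rz": 0},
    {"dx": 0,"dy": 0,"dz": -1.5,"rx": 0,"ry": 0,"rz": 0},
    {"dx": 0,"dy": 0,"dz": -1.5,"rx": 0,"ry": 0,"rz": 0},
    {"dx": 0,"dy": 0,"dz": -2,"rx": 0,"ry": 0,"rz": 0},
    {"dx": 0,"dy": 0,"dz": -3,"rx": 0,"ry": 0,"rz": 0},
    {"dx": 0,"dy": 0,"dz": -5,"rx": 0,"ry": 0,"rz": 0},
    {"dx": 0,"dy": 0,"dz": -8,"rx": 0,"ry": 0,"rz": 0},
    {"dx": 0,"dy": 0,"dz": -12,"rx": 0,"ry": 0,"rz": 0},
    {"dx": 0,"dy": 0,"dz": -20,"rx": 0,"ry": 0,"rz": 0},
    {"dx": 0,"dy": 0,"dz": -20,"rx": 0,"ry": 0,"rz": 0},
    {"dx": 0,"dy": 0,"dz": -20,"rx": 0,"ry": 0,"rz": 0},
    {"dx": 0,"dy": 0,"dz": 0,"rx": 0,"ry": 0,"rz": 0}
  ]
}}

```text
time_s: 6.62
eef_pos: [0.5022, -0.0927, 0.1497]
tool_rot: [2.554, 1.825, 0.003]
force: [0.2, -0.4, -0.6]
finger_gap: 0.328
```

Run:
```python
from h import *
c=snap("wrist","w3.png",s=1.42); np.savez("w3.npz",**c); d=snap("scene","s3.png",(160,80,460,310),2.6)
o=env.get_obs(); p=o["eef_pos"]; Rm=rot(o["tool_rot"]); print(o["time_s"],p,o["force"],o["finger_gap"])
t=np.array([.5485,.2245,p[2]]); print("shift tool mm",(Rm.T@(t-p)*1e3).round(1)); print(Rm.round(3))
```

```text
6.725 [ 0.5011157  -0.09248883  0.14786677] [-0.86361366 -0.40390833 -0.21571756] 0.3240988810987749
shift tool mm [315.2 -57.9   0. ]
[[ 0.324  0.946  0.   ]
 [ 0.946 -0.324 -0.   ]
 [ 0.     0.    -1.   ]]
```

View pics/w3.png

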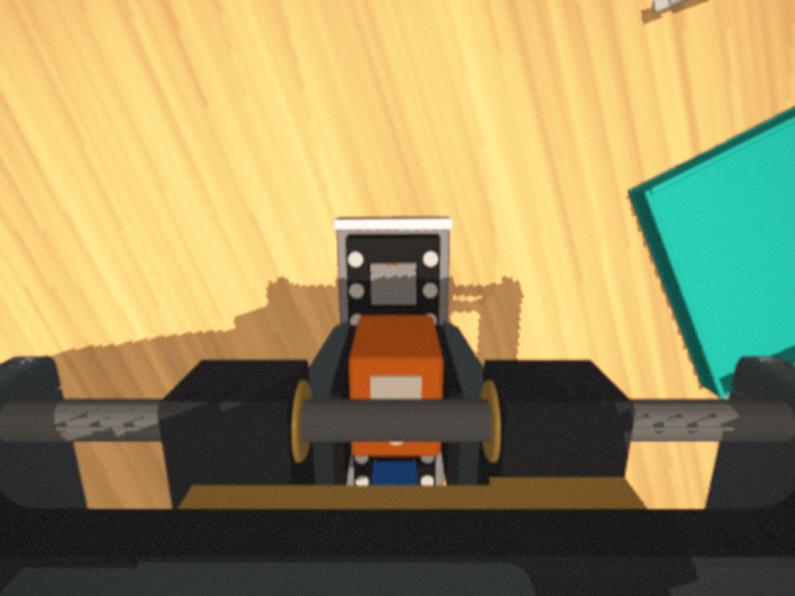

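View pics/s3.png

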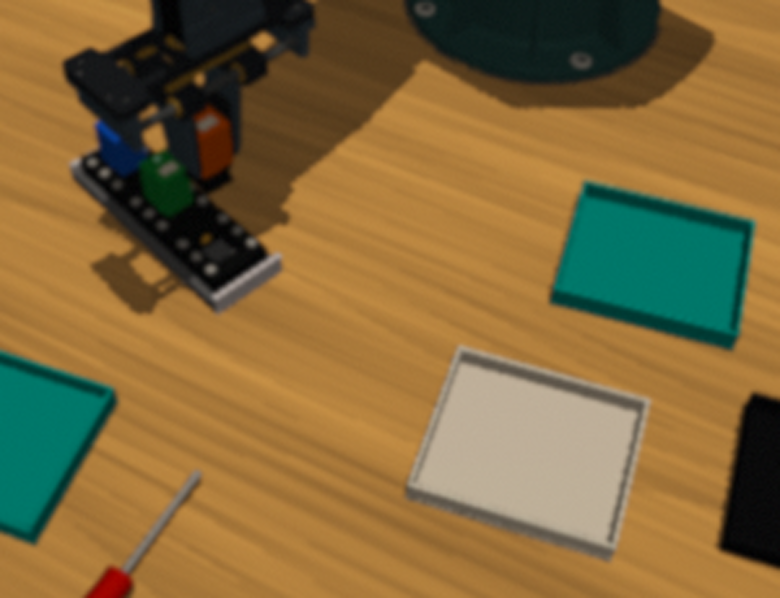

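The orange relay is upright in the jaws at (395,390), its socket is empty at (393,283), and blue and green are still seated. I carry it above the tray centre.

Call:
{"name": "apply_moves", "arguments": {
  "targets": [
    {"dx": 15,"dy": -2.8,"dz": 0,"rx": 0,"ry": 0,"rz": 0},
    {"dx": 26,"dy": -4.8,"dz": 0,"rx": 0,"ry": 0,"rz": 0},
    {"dx": 34,"dy": -6.2,"dz": 0,"rx": 0,"ry": 0,"rz": 0},
    {"dx": 38,"dy": -7,"dz": 0,"rx": 0,"ry": 0,"rz": 0},
    {"dx": 40,"dy": -7.4,"dz": 0,"rx": 0,"ry": 0,"rz": 0},
    {"dx": 40,"dy": -7.4,"dz": 0,"rx": 0,"ry": 0,"rz": 0},
    {"dx": 38,"dy": -7,"dz": 0,"rx": 0,"ry": 0,"rz": 0},
    {"dx": 34,"dy": -6.2,"dz": 0,"rx": 0,"ry": 0,"rz": 0},
    {"dx": 26,"dy": -4.8,"dz": 0,"rx": 0,"ry": 0,"rz": 0},
    {"dx": 16,"dy": -3,"dz": 0,"rx": 0,"ry": 0,"rz": 0},
    {"dx": 8,"dy": -1.4,"dz": 0,"rx": 0,"ry": 0,"rz": 0},
    {"dx": 0,"dy": 0,"dz": 0,"rx": 0,"ry": 0,"rz": 0},
    {"dx": 0,"dy": 0,"dz": 0,"rx": 0,"ry": 0,"rz": 0}
  ]
}}

```text
time_s: 8.35
eef_pos: [0.5483, 0.2236, 0.1478]
tool_rot: [-2.557, -1.826, 0.001]
force: [-0.0, 0.8, 0.4]
finger_gap: 0.326
```

Run:
```python
from h import *
d=snap("scene","s4.png",(250,80,480,300),2.6)
o=env.get_obs(); p=o["eef_pos"]; Rm=rot(o["tool_rot"]); print(o["time_s"],p,o["force"],o["finger_gap"]); print(Rm.round(3))
# predicted foot corners and cover top corners in crop pixels
P=[p+Rm@np.array([sx*.018,sy*.015,dz]) for dz in(.037,-.027) for sx,sy in((1,1),(1,-1),(-1,-1),(-1,1))]
print(((w2px(d,P)-[250,80])*2.6).round(0).tolist())
```

```text
8.4 [0.54837196 0.22359453 0.14791032] [-0.15661306 -0.59135277 -0.62427591] 0.32715191672074867
[[ 0.325  0.946 -0.   ]
 [ 0.946 -0.325 -0.   ]
 [-0.    -0.    -1.   ]]
[[313.0, 397.0], [341.0, 374.0], [303.0, 344.0], [275.0, 366.0], [327.0, 342.0], [357.0, 318.0], [316.0, 287.0], [287.0, 310.0]]
```

View pics/s4.png

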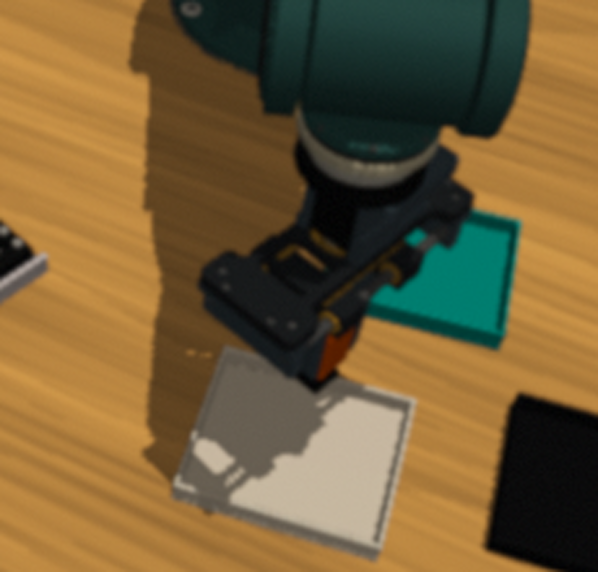

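The foot's lowest corner is at about (317,393) against a predicted (313,397), so it hasn't slipped. I lower it over the tray and then creep until it touches.

Call:
{"name": "apply_moves", "arguments": {
  "targets": [
    {"dx": 0,"dy": 0,"dz": 20,"rx": 0,"ry": 0,"rz": 0},
    {"dx": 0,"dy": 0,"dz": 28,"rx": 0,"ry": 0,"rz": 0},
    {"dx": 0,"dy": 0,"dz": 25,"rx": 0,"ry": 0,"rz": 0},
    {"dx": 0,"dy": 0,"dz": 15,"rx": 0,"ry": 0,"rz": 0},
    {"dx": 0,"dy": 0,"dz": 9,"rx": 0,"ry": 0,"rz": 0},
    {"dx": 0,"dy": 0,"dz": 5,"rx": 0,"ry": 0,"rz": 0},
    {"dx": 0,"dy": 0,"dz": 2,"rx": 0,"ry": 0,"rz": 0},
    {"dx": 0,"dy": 0,"dz": 0,"rx": 0,"ry": 0,"rz": 0},
    {"dx": 0,"dy": 0,"dz": 0,"rx": 0,"ry": 0,"rz": 0}
  ]
}}

```text
time_s: 9.52
eef_pos: [0.5487, 0.2244, 0.0444]
tool_rot: [2.556, 1.826, 0.001]
force: [0.4, -0.4, -1.0]
finger_gap: 0.324
```

Call:
{"name": "apply_moves", "arguments": {
  "targets": [
    {"dx": 0,"dy": 0,"dz": 1,"rx": 0,"ry": 0,"rz": 0},
    {"dx": 0,"dy": 0,"dz": 0.7,"rx": 0,"ry": 0,"rz": 0},
    {"dx": 0,"dy": 0,"dz": 0.5,"rx": 0,"ry": 0,"rz": 0},
    {"dx": 0,"dy": 0,"dz": 0,"rx": 0,"ry": 0,"rz": 0}
  ]
}}

```text
time_s: 10.02
eef_pos: [0.5484, 0.2242, 0.0417]
tool_rot: [-2.556, -1.826, 0.0]
force: [-0.8, 0.0, -0.4]
finger_gap: 0.328
```

Call:
{"name": "apply_moves", "arguments": {
  "targets": [
    {"dx": 0,"dy": 0,"dz": 0.5,"rx": 0,"ry": 0,"rz": 0},
    {"dx": 0,"dy": 0,"dz": 0,"rx": 0,"ry": 0,"rz": 0}
  ]
}}

```text
time_s: 10.28
eef_pos: [0.5484, 0.2243, 0.0412]
tool_rot: [-2.556, -1.826, 0.0]
force: [0.3, -0.2, 0.4]
finger_gap: 0.327
```

Call:
{"name": "apply_moves", "arguments": {
  "targets": [
    {"dx": 0,"dy": 0,"dz": 0.4,"rx": 0,"ry": 0,"rz": 0},
    {"dx": 0,"dy": 0,"dz": 0,"rx": 0,"ry": 0,"rz": 0}
  ]
}}

```text
time_s: 10.52
eef_pos: [0.5485, 0.2243, 0.0409]
tool_rot: [-2.556, -1.826, -0.0]
force: [-0.8, -0.6, 1.9]
finger_gap: 0.322
```

Call:
{"name": "apply_moves", "arguments": {
  "targets": [
    {"dx": 0,"dy": 0,"dz": 0.3,"rx": 0,"ry": 0,"rz": 0},
    {"dx": 0,"dy": 0,"dz": 0,"rx": 0,"ry": 0,"rz": 0}
  ]
}}

```text
time_s: 10.78
eef_pos: [0.5485, 0.2243, 0.0409]
tool_rot: [-2.556, -1.826, 0.0]
force: [-2.4, -0.3, 7.9]
finger_gap: 0.328
```

Contact: 7.9 N upward and z has stopped changing. I ease off slightly and open the jaws.

Call:
{"name": "apply_moves", "arguments": {
  "targets": [
    {"dx": 0,"dy": 0,"dz": -0.3,"rx": 0,"ry": 0,"rz": 0},
    {"dx": 0,"dy": 0,"dz": 0,"rx": 0,"ry": 0,"rz": 0}
  ],
  "squeeze": 10
}}

```text
time_s: 11.02
eef_pos: [0.5485, 0.2243, 0.0409]
tool_rot: [2.556, 1.826, 0.0]
force: [-1.2, -0.1, 2.9]
finger_gap: 0.329
```

Call:
{"name": "apply_moves", "arguments": {
  "targets": [
    {"dx": 0,"dy": 0,"dz": 0,"rx": 0,"ry": 0,"rz": 0},
    {"dx": 0,"dy": 0,"dz": 0,"rx": 0,"ry": 0,"rz": 0},
    {"dx": 0,"dy": 0,"dz": 0,"rx": 0,"ry": 0,"rz": 0},
    {"dx": 0,"dy": 0,"dz": 0,"rx": 0,"ry": 0,"rz": 0},
    {"dx": 0,"dy": 0,"dz": 0,"rx": 0,"ry": 0,"rz": 0},
    {"dx": 0,"dy": 0,"dz": 0,"rx": 0,"ry": 0,"rz": 0}
  ],
  "jaw": 0.2
}}

```text
time_s: 11.78
eef_pos: [0.5485, 0.2243, 0.0409]
tool_rot: [-2.556, -1.826, -0.0]
force: [-0.0, -1.1, 0.1]
finger_gap: 0.797
```

Call:
{"name": "apply_moves", "arguments": {
  "targets": [
    {"dx": 0,"dy": 0,"dz": -10,"rx": 0,"ry": 0,"rz": 0},
    {"dx": 0,"dy": 0,"dz": -20,"rx": 0,"ry": 0,"rz": 0},
    {"dx": 0,"dy": 0,"dz": -30,"rx": 0,"ry": 0,"rz": 0},
    {"dx": 0,"dy": 0,"dz": -35,"rx": 0,"ry": 0,"rz": 0},
    {"dx": 0,"dy": 0,"dz": -35,"rx": 0,"ry": 0,"rz": 0},
    {"dx": 0,"dy": 0,"dz": -30,"rx": 0,"ry": 0,"rz": 0},
    {"dx": 0,"dy": 0,"dz": -15,"rx": 0,"ry": 0,"rz": 0},
    {"dx": 0,"dy": 0,"dz": 0,"rx": 0,"ry": 0,"rz": 0}
  ]
}}

```text
time_s: 12.78
eef_pos: [0.5488, 0.2244, 0.2171]
tool_rot: [2.556, 1.826, 0.003]
force: [0.1, -1.5, 0.2]
finger_gap: 0.801
```

Run:
```python
from h import *
d=snap("scene","s5.png",s=1.42); c=snap("wrist","w5.png",s=1.42)
o=env.get_obs(); print(o["time_s"],o["eef_pos"],o["force"],o["finger_gap"])
a=np.radians(-18.8); q=[.5484,.2243]
for n,cc in(("scene",d),("wrist",c)): print(n,(w2px(cc,[[*q,.068],[*q,.004]])*1.42).round().tolist())
```

```text
12.875 [0.54796874 0.22405801 0.21507085] [-0.11788023 -0.02510029 -0.29860449] 0.7959894876838288
scene [[519.0, 334.0], [513.0, 359.0]]
wrist [[397.0, 279.0], [396.0, 260.0]]
```

View pics/s5.png

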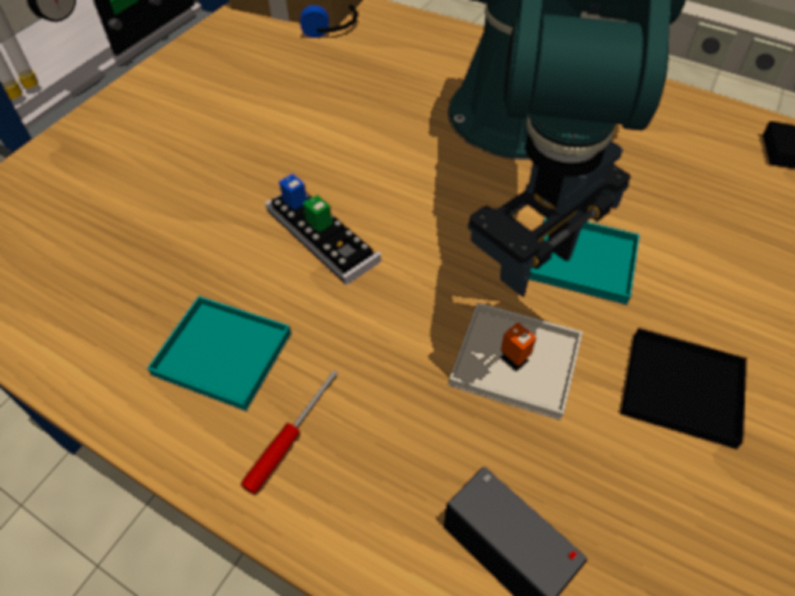

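View pics/w5.png

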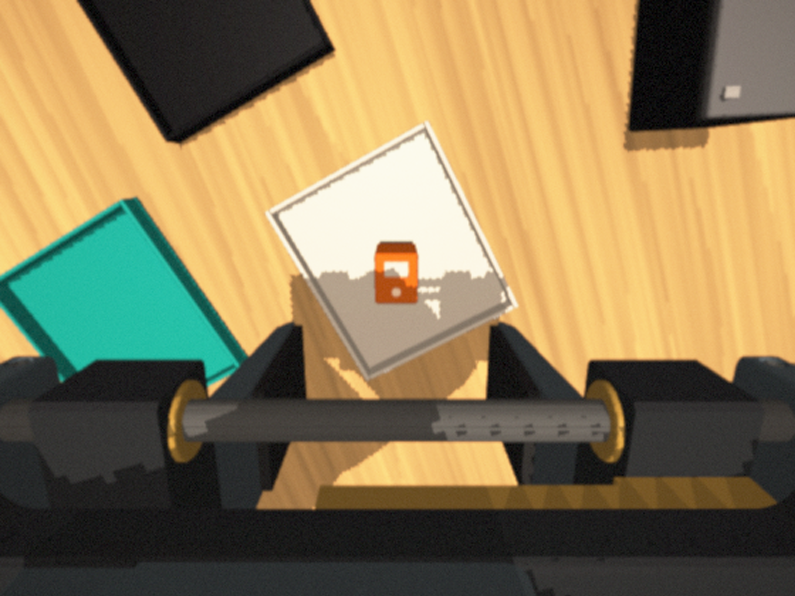

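The relay stands upright in the white tray, at scene (519,345) and wrist (396,277), with its top at the predicted (397,279). Blue (293,190) and green (317,212) are still plugged in, and the gripper is clear.

```bash
python3 -c "
from workcell import env
print(env.hand_in())"
```

```text
the job is handed in; nothing more can be done
None
```

The orange relay is out of its base and standing upright on its foot near the middle of the white tray. I handed the job in with the robot clock at about 13 s.

- **Pull:** I gripped the cover across its 30 mm width at 50 N and pulled it straight up past the catch. The camera check before lowering showed no clear slip.
- **Set-down:** I lowered it until the foot touched the tray floor (7.9 N at most in the readings), eased off, opened the jaws and raised the arm clear.
- **Last checks:** The final scene and wrist pictures show the relay's top within about 2 pixels of where I predicted. Blue and green are still plugged in, and nothing touches the gripper.
- **Failed step:** My first move call was refused as invalid input. I re-sent it with every field filled in and it ran, and no other check failed or disagreed.

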